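# Thumb home the row of tacks on a clog sole

### The arm

A 6-joint arm with a two-finger parallel gripper is mounted at the origin on the work surface. World frame = base frame: x ahead of the robot, y to its left, z up, the work surface at z = 0. Lengths are in m, angles in rad, forces in N, time in s.
With the tool pointing down it reaches from about 0.35 to 0.975 m from the base axis. Payload 4.9 kg.
Tool frame: the origin (TCP) lies at the very end of the fingers, on their centre line; the grasp point (between the pads) lies 19 mm behind it (pinch_z is the distance from the TCP to the grasp point, in m); z points along the fingers, y is the line along which they close (so a half turn about z gives the same grasp; the last joint's range is limited). The gripper opens to 85 mm and grips with 20 to 120 N. Pads are 22 mm wide; open, the fingers measure 114 mm over their backs; the gripper's body (76 mm by 85 mm) begins 54 mm behind the grasp point. The pads swing forward as they close: fully open they stand 13 mm farther back than shut.
Start: joints at [1.012, 0.053, 1.613, -0, 1.476, -0.119], TCP at [0.266, 0.566, 0.231] pointing down, gripper open.
Joint ranges: [-3.01, 3.01], [-1.01, 2.22], [0.06, 2.58], [-1.02, 4.17], [0.09, 2.62], [-3.14, 3.14]. Speed limits (rad/s): [2.57, 2.57, 3.14, 3.14, 3.14, 3.14].

### API

Orientations are given as a unit quaternion [w, x, y, z].
In Python, from plant import * gives the robot as it stands. The module is installed in compiled form; this text tells all that it offers.
- The arm moves only by the tool play_rows, never from a script. Its arguments are lists of equal length, an entry for each row: "linear": the shift along the world's x, y, z in m, a list of three; "turn": the turn about the world's z in degrees. A call has 1 to 8 rows; each row shifts and turns the commanded pose from where the row before left it; what a row does not reach is not made up. A row lasts 1/8 s, in which the tool goes at most 62.5 mm and 10.7 degrees, less where a joint would pass 70% of its speed; a pose out of reach is approached as far as the arm can. A call is refused whole if a number of a shift passes 0.0625 or a number of a turn 10.7, either way. A call with a gripper value outside its range is refused whole. "hand" is the finger opening in m, from 0 to 0.0854, set as the call begins (left out, the last holds). The fingers move at their own pace and stop on an object; the grip force is fixed at half the most. Time passes only in rows, so rows that do not move let the fingers close. It gives the time, the measured TCP pose, the force, the opening and the grip force at its end, in the units of the state.
- state(): the state, without advancing time (a new reading comes with each control period).
- grab_frame(name): name is "scene" or "top" or "wrist"; returns the picture (400x640x3 uint8, red, green, blue); there is no depth.
- camera_info(name): a dict with "camera_matrix" (3x3 intrinsics, pixels), "distortion" ([k1, k2, p1, p2, k3] as OpenCV has them; the pictures are not rectified), "origin" and "attitude" of the camera in the world; the wrist camera has in their place "mount" (4x4, takes a point from camera to tool coordinates, whose origin is the TCP and whose axes are the flange's). Camera axes: x right, y down, z forward; pixel columns grow to the right and rows downward; lengths in m; the calibration is good to about 2 mm. A picture is of the moment at which its call begins: read the wrist's pose just before it. camera_info takes no time and is no camera call.
- job_done(): hands the job in; it is judged then, once.
Trained networks look in the newest picture that a camera, given by its name, has taken for a name from the list of things; names that differ only in an ending like _2 or _b are one class to them, and where a whole thing is asked for, a point or a joint stands for the part that bears it (a point fixed in the world has none). Each returns a list of dicts, best first, with "p" (0 to 1); they miss things now and then, are a little off and sometimes report something else, mostly with a low value. They report only what shows in the picture. A call takes as long as a camera call. They do not tell look-alikes from the thing itself.
- trace(camera, thing): "region" (400x640 bool, what is visible of it) and "location" ([column, row] in pixels, amid what is visible of it).
The state is a dict: "time": time; "joint_pos": joint angles; "joint_vel": joint speeds; "joint_efforts": joint torques, N m; "tool_pos": TCP position; "tool_rot": TCP orientation; "contact_force": force on the tool from outside, world axes, zero at the start; "ft_torque": the same for the moment, N m; "gripper_width": opening from 0.0 (shut) to 1.0 (fully open); "grasp_force": force on a finger pad.
Only numpy, scipy, OpenCV 4.12 (cv2) and the standard library are available. Lean on these libraries where they do the work, as an engineer would, in place of code of your own. Each camera call takes 0.05 s, during which the arm holds its last target. There are 200 camera calls.

### The job

On the wooden sole whose outer row of four tacks stands proud, follow that row from heel to toe with closed fingertips, pressing each tack fully home with gentle finger pressure before going on to the next. Keep the fingertips within about 8 cm of the sole's face from the first tack to the last, and do not grip, lift or shove the sole or disturb anything else on the bench; finish clear.

Things in the scene. Friction and masses are not known exactly. Their poses are not given: they have to be found in the camera images.
- sole: The work sole: loose foot-shaped slab of beech (right foot seen from above), 0.45 kg, 249 mm long, 88 mm wide at the ball, 66 mm at the heel, 26 mm thick, lying flat, its face bare but for the tacks. Origin: centre of its underside; x to the toe, y to the inner edge. Outer edge (-y), 12 mm in from the rim: a curving row of four proud tacks, tack1 to tack4. Inner edge: four tacks already home.
- tack1_top (a point): Middle of the top of the head of tack 1 (1 is nearest the heel, 4 nearest the toe); moves with the tack. Round flat steel head, 14 mm across, 3 mm thick. In the sole's frame at x, y = -57, -22 mm. 36 to 39 mm above the bench at the start, 29 mm when the tack is home.
- tack1 (a joint): How far tack 1 has been pushed in, in m: 0 to 0.003 at the start, 0.010 when home (head down on the wood, a rigid stop). It sits tight in its hole: it needs a push of 5 N or a little more straight down, and stays where it is left.
- tack2_top (a point): Middle of the top of the head of tack 2 (1 is nearest the heel, 4 nearest the toe); moves with the tack. Round flat steel head, 14 mm across, 3 mm thick. In the sole's frame at x, y = -19, -24 mm. 36 to 39 mm above the bench at the start, 29 mm when the tack is home.
- tack2 (a joint): How far tack 2 has been pushed in, in m: 0 to 0.003 at the start, 0.010 when home (head down on the wood, a rigid stop). It sits tight in its hole: it needs a push of 5 N or a little more straight down, and stays where it is left.
- tack3_top (a point): Middle of the top of the head of tack 3 (1 is nearest the heel, 4 nearest the toe); moves with the tack. Round flat steel head, 14 mm across, 3 mm thick. In the sole's frame at x, y = 19, -31 mm. 36 to 39 mm above the bench at the start, 29 mm when the tack is home.
- tack3 (a joint): How far tack 3 has been pushed in, in m: 0 to 0.003 at the start, 0.010 when home (head down on the wood, a rigid stop). It sits tight in its hole: it needs a push of 5 N or a little more straight down, and stays where it is left.
- tack4_top (a point): Middle of the top of the head of tack 4 (1 is nearest the heel, 4 nearest the toe); moves with the tack. Round flat steel head, 14 mm across, 3 mm thick. In the sole's frame at x, y = 57, -30 mm. 36 to 39 mm above the bench at the start, 29 mm when the tack is home.
- tack4 (a joint): How far tack 4 has been pushed in, in m: 0 to 0.003 at the start, 0.010 when home (head down on the wood, a rigid stop). It sits tight in its hole: it needs a push of 5 N or a little more straight down, and stays where it is left.
- mate: Bystander. The mate: the other sole of the pair (a left foot, mirror image of the work sole, same 249 x 88 x 26 mm size), lying loose; all of its tacks are already home. Origin: centre of its underside, x towards its toe.
- tin: Bystander. Open round metal tin of spare tacks, 60 mm across, 35 mm high. Origin: centre of its underside.
- spool: Bystander. Black spool standing upright, 44 mm across, 58 mm high. Origin: centre of its underside.
- jar: Bystander. Closed amber glass jar, 60 mm across, 60 mm high. Origin: centre of its underside.
- hammer: Bystander. Hammer lying on the bench, 260 mm long, handle to its own -x. Origin: on the bench under its middle.
- last: Bystander. Wooden shoemaker's last (solid foot shape), about 230 mm long, 72 mm wide, 79 mm high, standing on its flat foot side. Origin: underside, near the middle, x towards its toe.
- brush: Bystander. Hand brush lying on the bench, 200 mm long. Origin: on the bench under its middle.
Not all that is in view belongs to the job. What is shaped like the sole but green or orange is not meant.

How it is judged:
By the outcome, as a careful person would: the job done as asked, in the order asked, and still so for the second after the job is handed in, with the robot touching nothing.
It also fails if it takes over 42 s, if anything falls off the work surface, if the arm or the gripper's body presses on something with over 40 N, if the wrist force passes 120 N, or if a joint passes its speed limit or range.

## Working session

There is one attempt and no reset: what is moved stays moved. The work goes in short steps, Python scripts to look and compute and a tool call to move; the robot and the scene stay as the last step left them, time stands still between calls to the robot, and variables do not carry over. Pictures are saved under pics/ and viewed, at most 10 in all, crops included, and the job is handed in when it is done.

Besides the shell and the picture viewer there is one more tool, called by a JSON object that holds its "api" and its "payload", one argument or row to a line. play_rows: Moves the arm, as the interface text tells. Its arguments: {"type":"object","properties":{"linear":{"type":"array","items":{"type":"array","items":{"type":"number"}}},"turn":{"type":"array","items":{"type":"number"}},"hand":{"type":"number"}},"required":["linear","turn"]}

```bash
mkdir -p pics; cat > h.py <<'E'
from plant import *
import numpy as np, cv2
from scipy.spatial.transform import Rotation as R
def cam(n):
    c=camera_info(n); K=np.array(c["camera_matrix"],float); D=np.array(c["distortion"],float)
    if n=="wrist":
        s=state(); T=np.eye(4); q=s["tool_rot"]; T[:3,:3]=R.from_quat([q[1],q[2],q[3],q[0]]).as_matrix(); T[:3,3]=s["tool_pos"]
        M=T@np.array(c["mount"]); return K,D,M[:3,:3],M[:3,3]
    a=np.array(c["attitude"],float)
    A=a if a.shape==(3,3) else R.from_quat([a[1],a[2],a[3],a[0]]).as_matrix()
    return K,D,A,np.array(c["origin"],float)
def ray(C,px,z):
    K,D,A,o=C; u=cv2.undistortPoints(np.array(px,float).reshape(-1,1,2),K,D).reshape(-1,2)
    d=np.c_[u,np.ones(len(u))]@A.T; return o+d*((z-o[2])/d[:,2])[:,None]
def proj(C,P):
    K,D,A,o=C; r=cv2.Rodrigues(A.T)[0]; return cv2.projectPoints(np.array(P,float).reshape(-1,3),r,-A.T@o,K,D)[0].reshape(-1,2)
E
python3 - <<'E'
from h import *
print(state()); print(camera_info("top")); print(camera_info("wrist"))
for n in("top","scene"):
    C=cam(n); im=grab_frame(n); cv2.imwrite(f"pics/{n}0.png",im[:,:,::-1])
    print(n,C[3])
    for t in("sole","mate","tack1_top"):
        for d in trace(n,t):
            ys,xs=np.nonzero(d["region"]); print(t,round(d["p"],2),np.round(d["location"]),len(xs), ray(C,[d["location"]],.026).round(3))
E
```

```text
{'time': 0.0, 'joint_pos': array([ 1.01203696e+00,  5.33580998e-02,  1.61427398e+00,  9.82143670e-06,
        1.47598508e+00, -1.18969476e-01]), 'joint_vel': array([-0.00030201, -0.00106606,  0.00037837, -0.00016329, -0.00108013,
        0.00058129]), 'joint_efforts': array([ 7.10676904e-04, -3.93671143e+01, -3.70179892e+01, -1.11467423e-04,
        7.09979635e-03, -4.05093635e-05]), 'tool_pos': array([0.26574755, 0.5650143 , 0.2300742 ]), 'tool_rot': array([-3.41098946e-04,  2.18127444e-01,  9.75919768e-01, -9.53062161e-04]), 'contact_force': array([-0.39519074, -0.36664328, -0.05082686]), 'ft_torque': array([ 0.02789404, -0.0591574 ,  0.01220244]), 'grasp_force': 0.0, 'gripper_width': 1.0015153178356448}
{'camera_matrix': array([[474.17589126,   0.        , 316.41236401],
       [  0.        , 474.17589126, 194.03671848],
       [  0.        ,   0.        ,   1.        ]]), 'distortion': array([-0.12280889,  0.        ,  0.        ,  0.        ,  0.        ]), 'origin': array([ 0.35480395, -0.01820912,  1.51692459]), 'attitude': array([-0.0488103 ,  0.71125295, -0.69960816,  0.0478
[... 457 characters left out ...]
7.49763600e-05, -2.96609268e-01,  9.54998920e-01,
        -1.42887821e-01],
       [ 0.00000000e+00,  0.00000000e+00,  0.00000000e+00,
         1.00000000e+00]])}
top [ 0.35480395 -0.01820912  1.51692459]
sole 0.93 [385. 269.] 1799 [[ 0.327 -0.234  0.026]]
sole 0.89 [253. 202.] 1671 [[0.529 0.188 0.026]]
sole 0.76 [247. 274.] 1850 [[0.304 0.198 0.026]]
mate 0.98 [374. 197.] 1738 [[ 0.553 -0.198  0.026]]
scene [1.44515014 0.43054296 0.93327281]
sole 0.75 [399. 194.] 1419 [[0.334 0.209 0.026]]
sole 0.61 [274. 160.] 1039 [[ 0.344 -0.224  0.026]]
sole 0.55 [370. 235.] 2051 [[0.542 0.191 0.026]]
mate 0.85 [253. 204.] 1630 [[ 0.569 -0.169  0.026]]
mate 0.75 [307. 214.] 371 [[ 0.538 -0.005  0.026]]
```

View pics/top0.png

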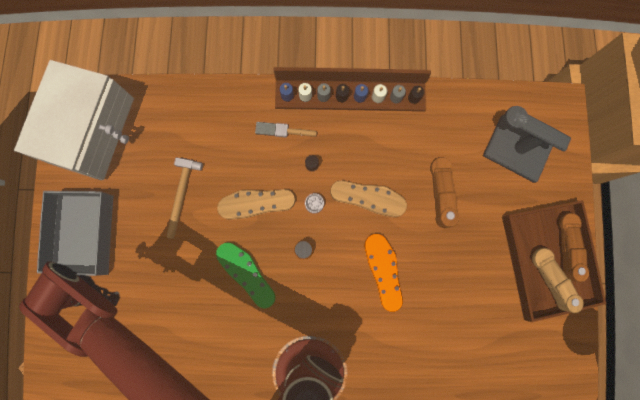

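View pics/scene0.png

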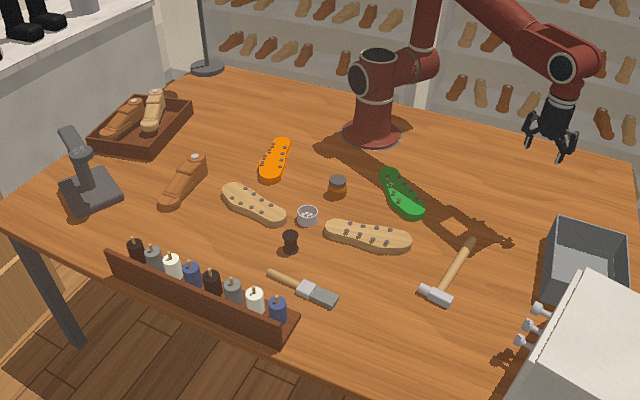

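The work sole is the bare beech one at about (0.53, 0.19), top pixel (256,203). The plain one at (368,197) is the mate, and the green and orange ones are decoys. I'll close the fingers and bring the wrist camera over it.

{"api": "play_rows", "payload": {
  "linear": [
    [0.032,-0.046,-0.004],
    [0.032,-0.046,-0.004],
    [0.032,-0.046,-0.004],
    [0.032,-0.046,-0.004],
    [0.032,-0.046,-0.004],
    [0.032,-0.046,-0.004],
    [0.032,-0.046,-0.004],
    [0.032,-0.046,-0.004]
  ],
  "turn": [0,0,0,0,0,0,0,0],
  "hand": 0
}}

```text
time: 1.4
tool_pos: [0.523, 0.1959, 0.1995]
tool_rot: [0.0, 0.218, 0.976, 0.0]
contact_force: [0.7, 1.0, 0.3]
gripper_width: -0.007
grasp_force: 0.0
```

{"api": "play_rows", "payload": {
  "linear": [
    [0,0,0],
    [0,0,0],
    [0,0,0]
  ],
  "turn": [0,0,0]
}}

```text
time: 1.78
tool_pos: [0.5215, 0.1986, 0.1995]
tool_rot: [0.0, 0.217, 0.976, 0.0]
contact_force: [0.1, 0.7, 0.1]
gripper_width: -0.0
grasp_force: 0.0
```

```bash
python3 - <<'E'
from h import *
C=cam("wrist"); im=grab_frame("wrist"); cv2.imwrite("pics/w0.png",im[:,:,::-1])
np.savez("w0.npz",K=C[0],D=C[1],A=C[2],o=C[3])
for t in("sole","mate","tack1_top"):
    for d in trace("wrist",t):
        ys,xs=np.nonzero(d["region"]); print(t,round(d["p"],2),np.round(d["location"]),len(xs), ray(C,[d["location"]],.026).round(3))
        if t=="sole" and d["p"]>.5: np.save("reg%d.npy"%d["location"][0],d["region"])
x,y=316,150
cv2.imwrite("pics/w0b.png",cv2.resize(im[60:330,140:500,::-1],None,fx=2.2,fy=2.2,interpolation=cv2.INTER_CUBIC))
s=state();print(s["tool_pos"],s["tool_rot"],s["gripper_width"],s["time"],s["contact_force"])
E
```

```text
sole 0.87 [  8. 230.] 1004 [[ 0.416 -0.16   0.026]]
sole 0.8 [317. 190.] 13421 [[0.528 0.196 0.026]]
sole 0.68 [280.  23.] 6827 [[0.364 0.234 0.026]]
sole 0.31 [518. 128.] 7557 [[0.558 0.418 0.026]]
mate 0.85 [ 80. 316.] 8970 [[ 0.551 -0.159  0.026]]
mate 0.62 [337. 210.] 76 [[0.56  0.206 0.026]]
tack1_top 0.66 [275. 242.] 95 [[0.566 0.124 0.026]]
[0.52170122 0.19836945 0.19945927] [1.07576972e-04 2.17363374e-01 9.76090748e-01 6.34489443e-05] 0.000499174893763367 1.975 [-0.45149008  0.05166443 -0.10436259]
```

View pics/w0b.png

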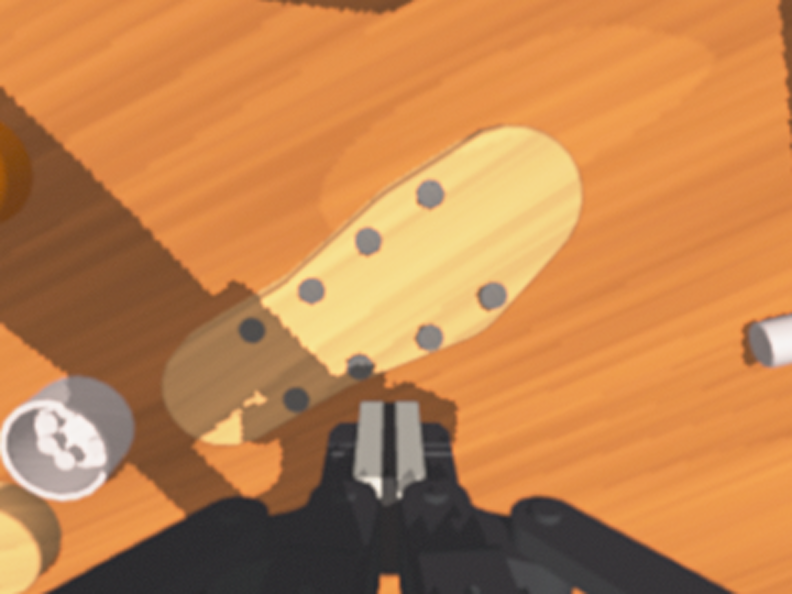

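The wrist crop shows the sole with its heel at lower left and toe at upper right. The outer proud row is the lower one, at crop pixels (296,400), (360,367), (430,337) and (492,296). The inner row is the upper one, and the tin is clear of the heel. Next I refine the head centres and fit the sole's pose.

```bash
cat > fit.py <<'E'
from h import *
T=np.array([[-57,-22],[-19,-24],[19,-31],[57,-30]])/1e3
def fit(P):
    a,b=T.mean(0),P.mean(0); U,S,V=np.linalg.svd((T-a).T@(P-b)); Rr=(V.T@np.diag([1,np.linalg.det(V.T@U.T)])@U.T)
    t=b-Rr@a; return Rr,t
E
python3 - <<'E'
from fit import *
z=np.load("w0.npz"); C=(z["K"],z["D"],z["A"],z["o"])
im=cv2.imread("pics/w0.png"); hsv=cv2.cvtColor(im,cv2.COLOR_BGR2HSV)
g=np.array([[296,400],[360,367],[430,337],[492,296],[252,330],[312,291],[368,241],[430,194]])/2.2+[140,60]-0.27
m=(hsv[:,:,1]<75).astype(np.uint8)
n,lab,st,cen=cv2.connectedComponentsWithStats(m)
pts=[]
for p in g:
    d=np.hypot(*(cen-p).T); i=d.argmin(); print(p.round(1),cen[i].round(1),st[i,2:]); pts.append(cen[i] if d[i]<3 else p)
pts=np.array(pts)
P=ray(C,pts[:4],.0375)[:,:2]; Q=ray(C,pts[4:],.029)[:,:2]
Rr,t=fit(P); print("res mm",((P-(T@Rr.T+t))*1e3).round(1).tolist()); print("pose",t,np.degrees(np.arctan2(Rr[1,0],Rr[0,0])))
print("fit tacks",(T@Rr.T+t).round(4).tolist()); print("inner in sole",((Q-t)@Rr*1e3).round(1).tolist())
# cross-check in top: project
Ct=cam("top"); print(proj(Ct,np.c_[T@Rr.T+t,[.0375]*4]).round(1).tolist())
im=cv2.imread("pics/top0.png"); v=cv2.resize(im[180:230,210:305],None,fx=8,fy=8,interpolation=cv2.INTER_CUBIC)
for p in proj(Ct,np.c_[T@Rr.T+t,[.0375]*4]): cv2.circle(v,tuple(int(x) for x in ((p-[210,180]+.5)*8)),3,(0,0,255),-1)
cv2.imwrite("pics/topv.png",v)
E
```

```text
[274.3 241.5] [274.2 241.4] [11 10 92]
[303.4 226.5] [303.  226.5] [11 10 96]
[335.2 212.9] [334.9 213.1] [11 11 98]
[363.4 194.3] [363.6 194. ] [ 12  11 105]
[254.3 209.7] [254.1 209.7] [11 10 91]
[281.5 192. ] [281.1 191.7] [11 11 93]
[307.  169.3] [306.9 169.1] [11 11 99]
[335.2 147.9] [335.1 147.7] [ 12  12 112]
res mm [[-0.4, 0.1], [0.7, -0.1], [-0.0, 0.2], [-0.2, -0.2]]
pose [0.53036878 0.18048908] 98.50516581201204
fit tacks [[0.5606, 0.1274], [0.5569, 0.1652], [0.5582, 0.2039], [0.5516, 0.2413]]
inner in sole [[-56.0, 20.2], [-18.2, 20.3], [19.8, 25.5], [57.6, 28.0]]
[[271.5, 192.6], [259.5, 193.6], [247.3, 192.9], [235.5, 194.8]]
```

View pics/topv.png

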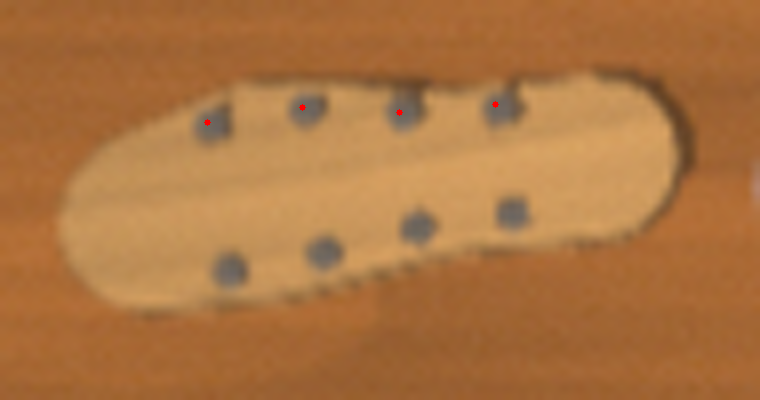

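The fit residuals are under 1 mm and the top view agrees within about 1.5 mm. I'll go above tack 1 and descend gently.

{"api": "play_rows", "payload": {
  "linear": [
    [0.013,-0.024,-0.035],
    [0.013,-0.024,-0.035],
    [0.013,-0.023,-0.035],
    [0,0,-0.035],
    [0,0,-0.01],
    [0,0,0],
    [0,0,0]
  ],
  "turn": [0,0,0,0,0,0,0],
  "hand": 0
}}

```text
time: 2.85
tool_pos: [0.5624, 0.1271, 0.0513]
tool_rot: [0.002, 0.218, 0.976, 0.0]
contact_force: [-0.3, -0.2, -0.3]
gripper_width: 0.001
grasp_force: 0.0
```

{"api": "play_rows", "payload": {
  "linear": [
    [0,0,-0.004],
    [0,0,-0.004],
    [0,0,-0.002],
    [0,0,-0.002],
    [0,0,-0.002],
    [0,0,-0.002],
    [0,0,0],
    [0,0,0]
  ],
  "turn": [0,0,0,0,0,0,0,0]
}}

```text
time: 3.85
tool_pos: [0.561, 0.1265, 0.0335]
tool_rot: [-0.0, 0.218, 0.976, -0.0]
contact_force: [-2.4, -0.3, 4.6]
gripper_width: -0.001
grasp_force: 2.4
```

{"api": "play_rows", "payload": {
  "linear": [
    [0,0,-0.001],
    [0,0,-0.001],
    [0,0,-0.001],
    [0,0,-0.001],
    [0,0,-0.001],
    [0,0,0],
    [0,0,0]
  ],
  "turn": [0,0,0,0,0,0,0]
}}

```text
time: 4.72
tool_pos: [0.5611, 0.1265, 0.029]
tool_rot: [-0.0, 0.218, 0.976, -0.0]
contact_force: [-4.3, -0.4, 7.8]
gripper_width: 0.0
grasp_force: 3.8
```

{"api": "play_rows", "payload": {
  "linear": [
    [0,0,-0.001],
    [0,0,0],
    [0,0,0]
  ],
  "turn": [0,0,0]
}}

```text
time: 5.1
tool_pos: [0.5611, 0.1266, 0.0289]
tool_rot: [-0.0, 0.218, 0.976, -0.0]
contact_force: [-6.6, -0.8, 14.1]
gripper_width: -0.005
grasp_force: 6.5
```

Tack 1 is on its stop: the force rises while z holds at 0.029. On to tack 2.

{"api": "play_rows", "payload": {
  "linear": [
    [0,0,0.012],
    [0,0,0.012],
    [-0.002,0.019,0],
    [-0.002,0.019,0],
    [0,0,0],
    [0,0,-0.006],
    [0,0,-0.004],
    [0,0,0]
  ],
  "turn": [0,0,0,0,0,0,0,0]
}}

```text
time: 6.1
tool_pos: [0.5565, 0.164, 0.0404]
tool_rot: [-0.001, 0.218, 0.976, -0.0]
contact_force: [0.6, 0.2, -0.1]
gripper_width: 0.0
grasp_force: 0.0
```

{"api": "play_rows", "payload": {
  "linear": [
    [0,0,-0.002],
    [0,0,-0.002],
    [0,0,-0.002],
    [0,0,-0.002],
    [0,0,-0.002],
    [0,0,-0.002],
    [0,0,-0.001],
    [0,0,0]
  ],
  "turn": [0,0,0,0,0,0,0,0]
}}

```text
time: 7.1
tool_pos: [0.5574, 0.1643, 0.029]
tool_rot: [0.0, 0.218, 0.976, -0.0]
contact_force: [-2.0, -2.3, 6.0]
gripper_width: -0.005
grasp_force: 2.7
```

{"api": "play_rows", "payload": {
  "linear": [
    [0,0,-0.001],
    [0,0,0],
    [0,0,0]
  ],
  "turn": [0,0,0]
}}

```text
time: 7.48
tool_pos: [0.5574, 0.1643, 0.0289]
tool_rot: [-0.0, 0.218, 0.976, -0.0]
contact_force: [-5.6, -2.4, 11.6]
gripper_width: -0.001
grasp_force: 5.4
```

{"api": "play_rows", "payload": {
  "linear": [
    [0,0,0.012],
    [0,0,0.012],
    [0.001,0.02,0],
    [0,0.019,0],
    [0,0,0],
    [0,0,-0.006],
    [0,0,-0.004],
    [0,0,0]
  ],
  "turn": [0,0,0,0,0,0,0,0]
}}

```text
time: 8.48
tool_pos: [0.5575, 0.203, 0.0403]
tool_rot: [-0.001, 0.218, 0.976, -0.0]
contact_force: [0.3, -0.2, -0.6]
gripper_width: 0.002
grasp_force: 0.0
```

{"api": "play_rows", "payload": {
  "linear": [
    [0,0,-0.002],
    [0,0,-0.002],
    [0,0,-0.002],
    [0,0,-0.002],
    [0,0,-0.002],
    [0,0,-0.002],
    [0,0,-0.001],
    [0,0,0]
  ],
  "turn": [0,0,0,0,0,0,0,0]
}}

```text
time: 9.48
tool_pos: [0.5583, 0.2034, 0.029]
tool_rot: [0.0, 0.218, 0.976, -0.0]
contact_force: [-3.5, -1.4, 6.2]
gripper_width: 0.003
grasp_force: 2.9
```

{"api": "play_rows", "payload": {
  "linear": [
    [0,0,-0.001],
    [0,0,0],
    [0,0,0]
  ],
  "turn": [0,0,0]
}}

```text
time: 9.85
tool_pos: [0.5584, 0.2034, 0.029]
tool_rot: [-0.0, 0.218, 0.976, -0.0]
contact_force: [-5.4, -2.1, 10.4]
gripper_width: -0.002
grasp_force: 5.4
```

Tack 3 is home. Tack 4 is at offset (-0.0065, +0.0375).

{"api": "play_rows", "payload": {
  "linear": [
    [0,0,0.012],
    [0,0,0.012],
    [-0.003,0.019,0],
    [-0.003,0.019,0],
    [0,0,0],
    [0,0,-0.006],
    [0,0,-0.004],
    [0,0,0]
  ],
  "turn": [0,0,0,0,0,0,0,0]
}}

```text
time: 10.85
tool_pos: [0.5515, 0.2409, 0.0403]
tool_rot: [-0.001, 0.218, 0.976, -0.0]
contact_force: [0.0, 0.5, 0.6]
gripper_width: 0.003
grasp_force: 0.0
```

{"api": "play_rows", "payload": {
  "linear": [
    [0,0,-0.002],
    [0,0,-0.002],
    [0,0,-0.002],
    [0,0,-0.002],
    [0,0,-0.002],
    [0,0,-0.002],
    [0,0,-0.001],
    [0,0,0]
  ],
  "turn": [0,0,0,0,0,0,0,0]
}}

```text
time: 11.85
tool_pos: [0.5523, 0.2414, 0.029]
tool_rot: [0.0, 0.218, 0.976, -0.0]
contact_force: [-1.2, -1.5, 5.1]
gripper_width: -0.001
grasp_force: 2.8
```

{"api": "play_rows", "payload": {
  "linear": [
    [0,0,-0.001],
    [0,0,0],
    [0,0,0]
  ],
  "turn": [0,0,0]
}}

```text
time: 12.22
tool_pos: [0.5524, 0.2414, 0.029]
tool_rot: [0.0, 0.218, 0.976, -0.0]
contact_force: [-5.2, -1.9, 11.1]
gripper_width: 0.0
grasp_force: 5.4
```

{"api": "play_rows", "payload": {
  "linear": [
    [0,0,0.02],
    [0,0,0.04],
    [0,0,0.04],
    [-0.015,-0.021,0.04],
    [-0.015,-0.022,0.032],
    [0,0,0],
    [0,0,0],
    [0,0,0]
  ],
  "turn": [0,0,0,0,0,0,0,0]
}}

```text
time: 13.22
tool_pos: [0.5215, 0.1987, 0.1975]
tool_rot: [-0.001, 0.218, 0.976, -0.001]
contact_force: [-0.6, 0.2, 0.1]
gripper_width: 0.005
grasp_force: 0.0
```

```bash
python3 - <<'E'
from fit import *
C=cam("wrist"); im=grab_frame("wrist")[:,:,::-1].copy(); cv2.imwrite("pics/w1.png",im)
m=(cv2.cvtColor(im,cv2.COLOR_BGR2HSV)[:,:,1]<75).astype(np.uint8)
n,lab,st,cen=cv2.connectedComponentsWithStats(m)
t0=np.array([.53037,.18049]);a=np.radians(98.505);Rr=np.array([[np.cos(a),-np.sin(a)],[np.sin(a),np.cos(a)]])
I=np.array([[-56,20.2],[-18.2,20.3],[19.8,25.5],[57.6,28]])/1e3
for s in np.r_[T,I]:
    p=proj(C,[*(Rr@s+t0),.029])[0]; i=np.hypot(*(cen-p).T).argmin()
    print(p.round(1),cen[i].round(1),st[i,4],((ray(C,[cen[i]],.029)[0,:2]-t0)@Rr*1e3).round(1),(s*1e3).round(1))
cv2.imwrite("pics/w1b.png",cv2.resize(im[60:330,140:500],None,fx=2.2,fy=2.2,interpolation=cv2.INTER_CUBIC))
s=state();print(s["tool_pos"],s["contact_force"],s["time"])
E
```

```text
[275.3 239.9] [275.2 239.2] 85 [-56.6 -21.2] [-57. -22.]
[303.3 224.3] [303.7 224.4] 89 [-18.7 -24.4] [-19. -24.]
[334.7 211.7] [334.9 211.6] 88 [ 19.3 -31.1] [ 19. -31.]
[363.2 192.9] [363.2 192.9] 95 [ 57.  -30.1] [ 57. -30.]
[253.9 210.8] [253.9 210.8] 94 [-56.1  20.2] [-56.   20.2]
[281.2 192.7] [281.1 192.7] 93 [-18.2  20.3] [-18.2  20.3]
[307.  169.9] [306.9 170. ] 101 [19.7 25.5] [19.8 25.5]
[335.3 148.4] [335.4 148.4] 113 [57.7 28. ] [57.6 28. ]
[0.52149426 0.1987682  0.19749462] [-0.54671145  0.14530252 -0.13080667] 13.275
```

View pics/w1b.png

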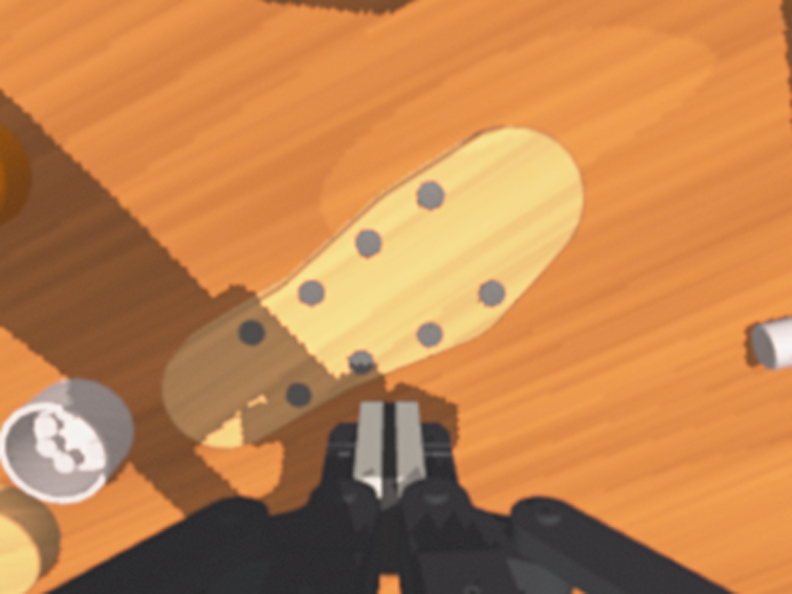

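All four outer tacks now sit flush, at crop pixels (298,395), (360,362), (430,334) and (491,293). The sole hasn't moved and the arm is clear.

```bash
python3 -c "
from plant import *
print(job_done())"
```

```text
the job is handed in; nothing more can be done
None
```

I pressed all four outer tacks home in order from heel to toe with about 10–14 N each; the last wrist picture shows them flush and the sole unmoved, and I handed the job in at about 13.3 s with the arm clear.

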